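# Take the check weight off the load-cell hook and stow it

## Task

The load-cell check is finished: take hold of the hanging check weight softly, lift it off its deep hook, raising its pin past the hook's tip before drawing it out towards you, and stow it standing in the empty big well of the storage block, let go. The load cell is delicate: nothing may press on the hook or the stand with more than 8 N in any direction, even for a moment, and how far the hook leans can only be felt. Set the weight down gently, without a bump, and do not disturb the other weights or the platen.

Things in the scene. Friction and masses are not known exactly. Their poses are not given: they have to be found in the camera images.
- stand: load-cell stand, rigid and fixed to the bench. Origin on the bench straight below its hook; z up, -x is the way the hook's mouth faces (towards the robot, within 20 deg), +x goes back to the column. Base plate 265 x 130 x 12 mm, from 50 mm in front of the origin to 215 mm behind; round 24 mm column 172 mm behind, 280 mm high
- cell (a point): on the stand: nominal middle of the grey load-cell bar (88 x 24 x 22 mm, along x) that reaches forward from a tilting clamp on the column, 194 mm above the bench, 113 mm behind the hook, and carries the hook. Cell and hook together are clamped by eye, up to 0.32 rad nose-up or nose-down, turned about the throat's centre. This point does not show that lean; it is not measured
- throat (a point): on the stand: centre of the hook's throat, 150 mm up; the weight's pin rests here. Hook: 8 mm round steel bar bent to a deep U open at the top: back leg, round seat, upturned front leg. Tip ends 48 mm above this point, its front 13 mm ahead; seat's underside 13 mm below; 9.6 mm clear between the legs. By the unmeasured lean both legs slope up to 0.32 rad back or forward (tip up to 14 mm off)
- weight: check weight, 0.2 to 0.34 kg, one rigid piece. Origin: centre of the disc's underside (30 mm above the bench while hung); z up, y along the pin. Steel disc 60 mm diameter, 10 mm high, foot chamfered 3 mm; on it a narrow upright clevis of two flat straps, open between them, 150 mm high overall. Once off the hook draw it 65 mm forward before lowering it past the hook
- pin (a point): on the weight: middle of the 8 mm cross pin between the straps, 120 mm above the disc's underside, 30 mm below the straps' tops. Straps 20 mm wide (x), 26 mm over their outsides (y), 16 mm clear inside, where the hook passes; pinch them over their outsides, above the pin, closing slowly (a quick squeeze knocks the pin on the hook). Pin has 0.8 mm to spare before and behind in the throat; it clears the tip after a lift of 53 mm
- block: storage block, grey plastic, fixed: 96 mm (its x) by 196 mm (its y) by 30 mm high, origin under its centre. Three round wells 10 mm deep in a row along y: the empty big one at y = -50 mm (65 mm diameter, mouth chamfered 3 mm), a 42 mm one at y = +22 mm, a 34 mm one at y = +70 mm
- well (a point): centre of the floor of the big empty well, 20 mm above the bench; the standing weight's origin belongs here
- knob_large: bystander: steel knob weight, 37 mm diameter, 53 mm high, standing in the middle well; origin under its centre
- knob_small: bystander: steel knob weight, 29 mm diameter, 47 mm high, standing in the smallest well; origin under its centre
- platen: bystander: steel compression platen lying on the bench, 72 mm diameter, 30 mm high; origin under its centre
Things that resemble listed ones, but are neither listed nor needed, are in the scene too. What is meant by the weight is not pink, and is the larger of those in its own colour.

How it is judged:
By the outcome, as a careful person would: the job done as asked, in the order asked, and still so for the second after the job is handed in, with the robot touching nothing.
It also fails if it takes over 72 s, if anything falls off the work surface, if the arm or the gripper's body presses on something with over 40 N, if the wrist force passes 120 N, or if a joint passes its speed limit or range.

## Robot

A 6-joint arm with a two-finger parallel gripper is mounted at the origin on the work surface. World frame = base frame: x ahead of the robot, y to its left, z up, the work surface at z = 0. Lengths are in m, angles in rad, forces in N, time in s.
With the tool pointing down it reaches from about 0.325 to 0.85 m from the base axis. Payload 15.5 kg.
Tool frame: the origin (TCP) lies at the centre of the arm's flange, where the gripper is bolted on; the fingertips stand 191 mm ahead of it and the grasp point (between the pads) lies 172 mm ahead of it; z points along the fingers, y is the line along which they close (so a half turn about z gives the same grasp; the last joint's range is limited). The gripper opens to 91 mm and grips with 3 to 60 N. Pads are 32 mm wide; open, the fingers measure 118 mm over their backs; the gripper's body (76 mm by 178 mm) begins 60 mm behind the grasp point.
Start: joints at [1.159, 0.494, 1.345, -0, 1.302, -0.096], TCP at [0.194, 0.594, 0.405] pointing down, gripper open.
Joint ranges: [-2.91, 2.91], [-0.82, 2.16], [0.22, 2.67], [-1.22, 4.37], [0.12, 2.79], [-3.08, 3.08]. Speed limits (rad/s): [1.89, 1.89, 2.57, 3.01, 3.01, 3.01].

## Interface

Orientations are given as a 3x3 rotation matrix whose columns are the frame's x, y, z axes.
In Python, from workcell import get_obs, eyes, ticket, recognise, silhouettes gives the robot as it stands.
- The arm moves only by the tool carry_out, never from a script. Its argument "rows" is a list of rows, each an object of numbers: "x", "y", "z": the shift along the tool's x, y, z in cm; "wx", "wy", "wz": the turn, a rotation vector about the tool's x, y, z in rad; "gripper": the opening, from -1 (shut) to 1 (fully open). In form: [{"x": .., "y": .., "z": .., "wx": .., "wy": .., "wz": .., "gripper": ..}, ...]. A call has exactly 8 rows; each row is the pose to reach, as a shift and turn from the pose commanded when the call began, along the tool's axes at that moment; what a row does not reach only later rows make up. A row lasts 1/12 s, in which the tool goes at most 41.7 mm and 7.16 degrees, less where a joint would pass 70% of its speed; a pose out of reach is approached as far as the arm can. A call with a gripper value outside its range is refused whole. The fingers move at their own pace and stop on an object; "newtons" is the grip in N (left out, the last holds). Time passes only in rows, so rows that repeat a pose let the fingers close, or fill a call up. It gives the time, the measured TCP pose, the force, the opening and the grip force at its end, in the units of the state.
- get_obs(): the state, without advancing time (a new reading comes with each control period).
- eyes.snapshot(name): name is "scene" or "side" or "wrist"; returns a dict with "image" (420x560x3 uint8, red, green, blue), "range_z" (420x560 float32, m along the optical axis (not along the pixel's ray), 0 where there is no reading), "fx", "fy", "cx", "cy" (pixels), "pose" (4x4, takes a point from camera to world coordinates); the wrist camera has in their place "tool_from_camera" (4x4, takes a point from camera to tool coordinates, whose origin is the TCP and whose axes are the flange's). Camera axes: x right, y down, z forward; pixel columns grow to the right and rows downward; lengths in m; the calibration is good to about 2 mm. A picture is of the moment at which its call begins: read the wrist's pose just before it.
- ticket.job_done(): hands the job in; it is judged then, once.
Trained networks look in a picture, given as the dict that the camera call returned (one of the last four; its "shot" number tells which), for a name from the list of things; names that differ only in an ending like _2 or _b are one class to them, and where a whole thing is asked for, a point or a joint stands for the part that bears it (a point fixed in the world has none). Each returns a list of dicts, best first, with "p" (0 to 1); they miss things now and then, are a little off and sometimes report something else, mostly with a low value. They report only what shows in the picture. A call takes as long as a camera call. They do not tell look-alikes from the thing itself.
- recognise(picture, name): "uv" ([column, row] in pixels, amid what is visible of it).
- silhouettes(picture, name): "mask" (420x560 bool, what is visible of it) and "uv" ([column, row] in pixels, amid what is visible of it).
The state is a dict: "time": time; "q": joint angles; "qd": joint speeds; "tau": joint torques, N m; "tcp_pos": TCP position; "tcp_rot": TCP orientation; "ft_force": force on the tool from outside, world axes, zero at the start; "moment": the same for the moment, N m; "finger_gap": opening from 0.0 (shut) to 1.0 (fully open); "grip_force": force on a finger pad.
Only numpy, scipy, OpenCV 4.12 (cv2) and the standard library are available. Lean on these libraries where they do the work, as an engineer would, in place of code of your own. Each camera call takes 0.05 s, during which the arm holds its last target. There are 200 camera calls.

## Working session

There is one attempt and no reset: what is moved stays moved. The work goes in short steps, Python scripts to look and compute and a tool call to move; the robot and the scene stay as the last step left them, time stands still between calls to the robot, and variables do not carry over. Pictures are saved under pics/ and viewed, at most 10 in all, crops included, and the job is handed in when it is done.

Besides the shell and the picture viewer there is one more tool, called by a JSON object that holds its "op" and its "data". carry_out: Moves the arm, as the interface text tells. Its arguments: {"type":"object","properties":{"rows":{"type":"array"},"newtons":{"type":"number"}},"required":["rows"]}

```bash
mkdir -p pics
cat > h.py <<'E'
import numpy as np, cv2
from workcell import get_obs, eyes, ticket, recognise, silhouettes
np.set_printoptions(precision=4,suppress=True)
def cloud(s,pose=None):
    P=s["pose"] if pose is None else pose
    z=s["range_z"]; v,u=np.mgrid[:z.shape[0],:z.shape[1]]
    c=np.stack([(u-s["cx"])*z/s["fx"],(v-s["cy"])*z/s["fy"],z],-1)
    w=c@P[:3,:3].T+P[:3,3]; w[z==0]=np.nan
    return w
E
python3 - <<'E'
from h import *
import pickle
o=get_obs(); print(o)
ims=[]
for n in("scene","side"):
    s=eyes.snapshot(n); ims.append(s["image"]); W=cloud(s)
    pickle.dump(s,open(n+".pkl","wb"))
    print(n,s["pose"],s["fx"])
    for k in("stand","cell","throat","weight","pin","block","well","knob_large","knob_small","platen"):
        for r in recognise(s,k)[:4]:
            u,v=map(int,r["uv"]); print(k,round(r["p"],2),u,v,W[v,u])
for n,i in zip("ab",ims): cv2.imwrite(f"pics/{n}.png",i[:,:,::-1])
E
```

```text
{'time': 0.0, 'q': array([ 1.1595,  0.4942,  1.3461,  0.    ,  1.3025, -0.0955]), 'qd': array([ 0.001 ,  0.0006, -0.0011, -0.002 ,  0.0009, -0.0008]), 'tau': array([ -0.0008, -87.8791, -38.186 ,   0.0705,   0.0532,  -0.0001]), 'tcp_pos': array([0.194 , 0.594 , 0.4041]), 'tcp_rot': array([[-0.9505,  0.3106, -0.0005],
       [ 0.3106,  0.9505, -0.0011],
       [ 0.0001, -0.0012, -1.    ]]), 'ft_force': array([0.6875, 0.1545, 0.8974]), 'moment': array([-0.0243,  0.0057, -0.0409]), 'grip_force': 0.0, 'finger_gap': 1.0023188378832668}
scene [[ 0.7426  0.4648 -0.4821  0.9415]
 [ 0.6694 -0.5364  0.514  -0.36  ]
 [-0.0197 -0.7044 -0.7095  0.7115]
 [ 0.      0.      0.      1.    ]] 457.28124522049836
stand 0.61 387 263 [0.7115 0.1746 0.012 ]
cell 0.83 382 265 [0.7074 0.1634 0.0131]
throat 0.76 381 264 [0.7048 0.1635 0.0139]
weight 0.79 330 229 [0.6141 0.1148 0.0885]
weight 0.74 347 178 [0.5516 0.2523 0.0867]
weight 0.6 284 281 [0.5921 0.0103 0.0154]
pin 0.91 329 230 [0.6127 0.1139 0.0854]
pin 0.81 283 282 [0.592  0.0076 0.0149]
pin 0.63 346 179 [0.5503 0.251  0.0841]
block 0.58 178 340 [ 0.5
[... 326 characters left out ...]
      0.      0.      1.    ]] 426.69059125496346
stand 0.88 131 290 [0.7498 0.1047 0.0222]
stand 0.52 266 214 [ 0.5482 -0.0967  0.0483]
cell 0.66 128 295 [0.7496 0.1179 0.0233]
throat 0.92 131 292 [0.7467 0.112  0.0244]
weight 0.89 234 248 [0.5952 0.0162 0.0453]
weight 0.81 213 274 [0.605  0.1412 0.0866]
weight 0.81 250 356 [0.5381 0.2758 0.0748]
pin 0.97 215 272 [0.6014 0.1427 0.0914]
pin 0.88 247 353 [0.5455 0.2519 0.0526]
pin 0.63 235 246 [0.5929 0.0177 0.0505]
block 0.77 274 211 [ 0.5333 -0.1081  0.0487]
well 0.94 276 216 [ 0.5303 -0.1202  0.0303]
knob_large 0.75 272 199 [ 0.5393 -0.1442  0.056 ]
knob_small 0.5 265 215 [ 0.5502 -0.0963  0.0462]
platen 0.89 330 257 [0.4289 0.0042 0.0213]
```

View pics/a.png

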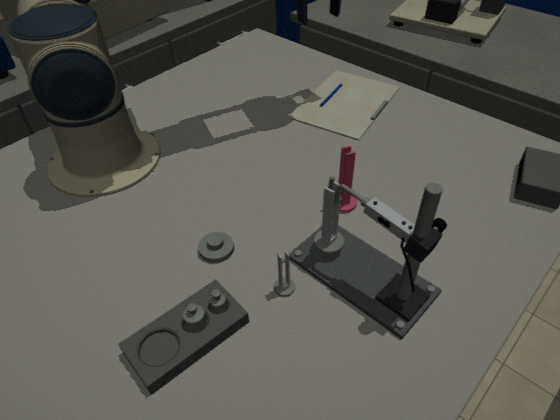

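View pics/b.png

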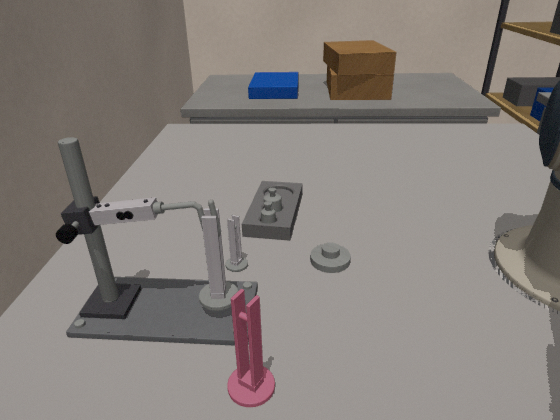

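Scene picture: grey hanging weight at (330,229), small grey look-alike standing at (284,281), and a pink one at (347,178). The hanging grey one is the one meant: it is not pink, it is the larger grey, and it hangs on the hook. Empty big well is at (158,347), platen at (216,246). In the side picture the weight is at (215,270) and the load-cell bar at (125,212).

Run:
```python
from h import *
import pickle
S={n:pickle.load(open(n+".pkl","rb")) for n in("scene","side")}
C={n:cloud(s) for n,s in S.items()}
def fitc(p):
    A=np.c_[2*p,np.ones(len(p))];x=np.linalg.lstsq(A,(p**2).sum(1),rcond=None)[0];return x[:2],np.sqrt(x[2]+x[0]**2+x[1]**2)
for n,W in C.items():
    P=W.reshape(-1,3);P=P[np.isfinite(P).all(1)]
    def box(x0,x1,y0,y1,z0,z1): return P[(P[:,0]>x0)&(P[:,0]<x1)&(P[:,1]>y0)&(P[:,1]<y1)&(P[:,2]>z0)&(P[:,2]<z1)]
    t=box(.3,.6,-.1,.3,-.01,.006);print(n,"table z",np.median(t[:,2]))
    b=box(.45,.95,-.03,.35,.008,.016); 
    # main plate via min area rect
    m=b[(b[:,0]>.55)&(b[:,1]>.03)]; print(" plate",cv2.minAreaRect(m[:,:2].astype(np.float32)*1000),len(m))
    for z0,z1 in((.06,.12),(.12,.16),(.2,.24),(.24,.275)):
        c=box(.66,.95,.0,.35,z0,z1); 
        if len(c)>20: print(" column",z0,np.median(c,0),len(c))
    for z0 in(.045,.07,.1,.12,.14,.16,.17):
        c=box(.56,.64,.06,.2,z0,z0+.015)
        if len(c)>10: print(" strap",z0,c.mean(0),c.min(0),c.max(0),len(c))
    d=box(.55,.68,.05,.2,.034,.043)
    if len(d)>10: print(" disc",d.mean(0),d.min(0),d.max(0),len(d))
    k=box(.4,.7,-.3,-.03,.027,.033);print(" block",cv2.minAreaRect(k[:,:2].astype(np.float32)*1000),len(k))
    f=box(.4,.7,-.3,-.03,.017,.0225);print(" floor",np.median(f,0),len(f))
    h=box(.55,.9,.0,.3,.165,.33);
    for q in np.arange(.57,.82,.015):
        g=h[(h[:,0]>q)&(h[:,0]<q+.015)]
        if len(g): print("  x%.3f"%q,len(g),g.mean(0),g[:,2].min(),g[:,2].max())
s=S["scene"]["image"];t=S["side"]["image"]
a=cv2.resize(s[140:320,260:460],None,fx=2.9,fy=2.9,interpolation=3)[:520,:400*1]
b=cv2.resize(t[180:320,50:270],None,fx=3.6,fy=3.6,interpolation=3)
cv2.imwrite("pics/c.png",b[:,:,::-1])
```

```text
scene table z 0.0017098875149647585
 plate ((684.0863037109375, 169.97767639160156), (223.60455322265625, 270.454833984375), 89.03160858154297) 5563
 column 0.06 [0.7791 0.1131 0.0939] 298
 column 0.12 [0.7803 0.1021 0.1393] 225
 column 0.2 [0.779  0.1135 0.2206] 320
 column 0.24 [0.7789 0.1136 0.2582] 323
 strap 0.045 [0.6074 0.1233 0.0524] [0.5947 0.112  0.0451] [0.6139 0.1405 0.0599] 93
 strap 0.07 [0.6062 0.1222 0.0779] [0.5932 0.1119 0.0702] [0.6142 0.1403 0.0849] 83
 strap 0.1 [0.6065 0.1222 0.1072] [0.595  0.1124 0.1002] [0.6142 0.1398 0.115 ] 89
 strap 0.12 [0.6061 0.1214 0.1276] [0.5934 0.1121 0.1202] [0.6142 0.1417 0.135 ] 96
 strap 0.14 [0.607  0.1185 0.1478] [0.5942 0.1129 0.14  ] [0.6172 0.14   0.1549] 87
 strap 0.16 [0.6068 0.121  0.1677] [0.5932 0.1115 0.1601] [0.6195 0.139  0.175 ] 125
 strap 0.17 [0.6059 0.1221 0.1777] [0.5936 0.1113 0.1701] [0.6203 0.1399 0.1849] 147
 disc [0.6093 0.1191 0.0406] [0.5736 0.0968 0.0341] [0.6336 0.158  0.043 ] 388
 block ((537.0299072265625, -180.59854125976562), (196.43141174316406, 99.51055145263672), 83.19608306884766) 3711
 floor [
[... 2706 characters left out ...]
85775 0.1950780628887805
  x0.675 263 [0.6822 0.1336 0.1885] 0.17405109151861237 0.197863139208101
  x0.690 232 [0.6976 0.1344 0.1869] 0.17263005960445071 0.19829575975914948
  x0.705 234 [0.7126 0.1339 0.1852] 0.170117701537768 0.19367822901548015
  x0.720 222 [0.7277 0.1338 0.1827] 0.16765534074590582 0.19149715902593295
  x0.735 224 [0.7424 0.1335 0.181 ] 0.16658990736902501 0.19115844560155149
  x0.750 563 [0.7615 0.1294 0.2116] 0.165023790473874 0.2816777144001966
  x0.765 1433 [0.7717 0.1396 0.2194] 0.16525172709382474 0.28221158264633445
  x0.780 469 [0.7854 0.1487 0.1997] 0.16511902392925187 0.28167556004568695
  x0.795 66 [0.7972 0.1387 0.1832] 0.17056117422854677 0.1883280352248649
```

View pics/c.png

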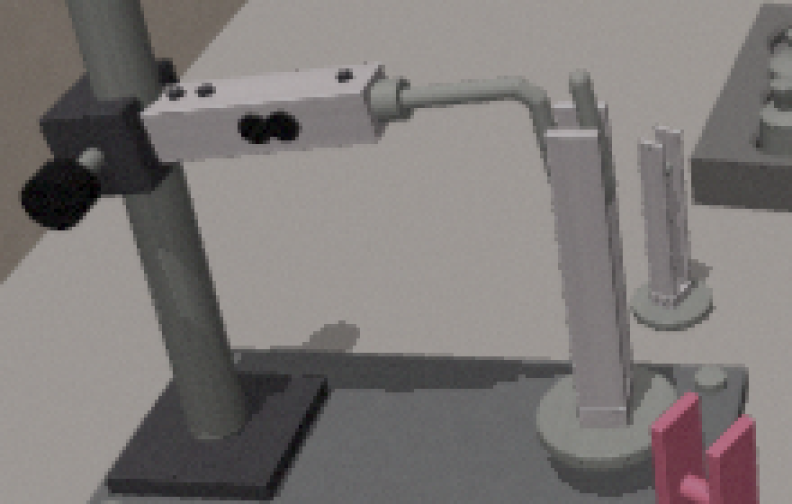

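Crop: the larger grey weight hangs with its pin in the U-hook (tip at about (580,75), straps at (575,270)); the small grey and pink ones stand on the bench. The grey hanging one is confirmed. Bar slope suggests about 0.13 rad nose-up, which I'll treat only as a prior.

Run:
```python
from h import *
import pickle
from scipy.optimize import least_squares
S={n:pickle.load(open(n+".pkl","rb")) for n in("scene","side")}
for n,s in S.items():
    W=cloud(s);P=W.reshape(-1,3);P=P[np.isfinite(P).all(1)]
    def box(x0,x1,y0,y1,z0,z1): return P[(P[:,0]>x0)&(P[:,0]<x1)&(P[:,1]>y0)&(P[:,1]<y1)&(P[:,2]>z0)&(P[:,2]<z1)]
    c=box(.74,.82,.08,.17,.235,.272)[:,:2]
    r=least_squares(lambda p:np.hypot(*(c-p).T)-.012,c.mean(0)+[0,.01],loss="soft_l1",f_scale=.001);print(n,"column",r.x)
    st=box(.56,.64,.09,.17,.055,.13)[:,:2]   # straps: fit 20x26 rectangle outline sdf
    def f(p):
        R=np.array([[np.cos(p[2]),np.sin(p[2])],[-np.sin(p[2]),np.cos(p[2])]])
        q=np.abs((st-p[:2])@R.T)-[.010,.013]
        return np.where((q>0).any(1),np.hypot(*np.maximum(q,0).T),q.max(1))
    for a in(-.3,-.02,.3):
        r=least_squares(f,[.603,.128,a],loss="soft_l1",f_scale=.001);print(" strap",r.x,r.cost*1e6)
    d=box(.56,.65,.08,.18,.0405,.044)
    # disc outer wall
    d=box(.55,.65,.08,.18,.034,.040)[:,:2]
    r=least_squares(lambda p:np.hypot(*(d-p).T)-.03,[.603,.128],loss="soft_l1",f_scale=.001);print(" disc",r.x,len(d))
    t=box(.58,.64,.1,.16,.188,.21); print(" tip",t.mean(0) if len(t) else 0,len(t)); 
    for x0 in(.585,.595,.605,.615,.625):
        g=t[(t[:,0]>x0)&(t[:,0]<x0+.01)]
        if len(g):print("   ",x0,g.mean(0),g[:,2].max(),len(g))
    # well wall
    w=box(.48,.58,-.28,-.17,.0225,.0265)[:,:2]
    r=least_squares(lambda p:np.hypot(*(w-p).T)-.0325,[.531,-.230],loss="soft_l1",f_scale=.001);print(" well",r.x,len(w),abs(r.fun).mean())
    k=box(.4,.7,-.3,-.03,.029,.034)[:,:2]
    if n=="scene":
        print(" block",cv2.minAreaRect(k.astype(np.float32)*1000),np.sort(k[:,1])[[5,-5]])
    dd=box(.57,.62,-.02,.04,.03,.2);print(" decoy",dd.mean(0),dd[:,2].max())
    pk=box(.5,.6,.2,.33,.03,.25);print(" pink",pk.mean(0),pk[:,2].max())
```

```text
scene column [0.7749 0.1236]
 strap [ 0.6042  0.1251 -0.1802] 484.6816544278978
 strap [0.6022 0.1264 0.0742] 418.0370860567058
 strap [0.6022 0.1264 0.0742] 418.03708607914905
 disc [0.602  0.1278] 95
 tip [0.6191 0.1246 0.1941] 98
    0.595 [0.6011 0.125  0.195 ] 0.20100015967725537 32
    0.605 [0.6143 0.1252 0.1892] 0.18926798651537513 2
    0.615 [0.6207 0.1241 0.1931] 0.19800878326638238 23
    0.625 [0.6301 0.1248 0.1948] 0.19751625066140788 27
 well [ 0.5436 -0.2361] 358 0.011294888823613241
 block ((537.5118408203125, -180.66836547851562), (196.43052673339844, 98.6966781616211), 83.31367492675781) [-0.2822 -0.0795]
 decoy [0.5965 0.0038 0.0712] 0.10312774172348149
 pink [0.5447 0.2554 0.1041] 0.15332153723178277
side column [0.7649 0.1423]
 strap [0.6042 0.128  0.055 ] 194.6148816561016
 strap [0.6042 0.128  0.055 ] 194.61488157327608
 strap [0.6042 0.128  0.055 ] 194.6148816620663
 disc [0.6034 0.1278] 128
 tip [0.6182 0.1305 0.1934] 169
    0.595 [0.5995 0.1312 0.1946] 0.20018028731800058 53
    0.605 [0.6138 0.1296 0.1892] 0.18985320072474637 3
    0.615 [0.6204 0.1302 0.1927] 0.19699637295112754 51
    0.625 [0.6302 0.1304 0.1932] 0.1972833466248889 42
 well [ 0.5318 -0.2287] 63 0.007931776406085427
 decoy [0.5945 0.0102 0.0682] 0.10288008085073264
 pink [0.5414 0.2646 0.0971] 0.15272976092507928
```

{"op": "carry_out", "data": {"rows": [{"z":-1,"wz":-0.04},{"x":-4,"y":-2,"z":-2,"wz":-0.1},{"x":-8,"y":-4,"z":-3,"wz":-0.2},{"x":-12,"y":-7,"z":-3,"wz":-0.28},{"x":-16,"y":-10,"z":-3,"wz":-0.3},{"x":-20,"y":-13,"z":-3,"wz":-0.3},{"x":-24,"y":-16,"z":-3,"wz":-0.3},{"x":-28,"y":-18,"z":-3,"wz":-0.3}]}}

```text
validation failed for argument at $.ro...
```

{"op": "carry_out", "data": {"rows": [{"x":0,"y":0,"z":-1,"wx":0,"wy":0,"wz":-0.04,"gripper":1},{"x":-4,"y":-2,"z":-2,"wx":0,"wy":0,"wz":-0.1,"gripper":1},{"x":-8,"y":-5,"z":-3,"wx":0,"wy":0,"wz":-0.2,"gripper":1},{"x":-12,"y":-8,"z":-3,"wx":0,"wy":0,"wz":-0.28,"gripper":1},{"x":-15,"y":-10,"z":-3,"wx":0,"wy":0,"wz":-0.3,"gripper":1},{"x":-19,"y":-12,"z":-3,"wx":0,"wy":0,"wz":-0.3,"gripper":1},{"x":-22,"y":-14,"z":-3,"wx":0,"wy":0,"wz":-0.3,"gripper":1},{"x":-26,"y":-16,"z":-3,"wx":0,"wy":0,"wz":-0.3,"gripper":1}], "newtons": 8}}

```text
time: 1.77
tcp_pos: [0.3809, 0.371, 0.435]
tcp_rot: [[-1.0, 0.016, 0.0], [0.016, 1.0, 0.0], [-0.0, 0.0, -1.0]]
ft_force: [1.6, 1.4, 0.3]
finger_gap: 1.001
grip_force: 0.0
```

{"op": "carry_out", "data": {"rows": [{"x":-2.3,"y":-3.2,"z":0,"wx":0,"wy":0,"wz":0,"gripper":0.5},{"x":-4.7,"y":-6.5,"z":0,"wx":0,"wy":0,"wz":0,"gripper":0.5},{"x":-7.1,"y":-9.7,"z":0,"wx":0,"wy":0,"wz":0,"gripper":0.5},{"x":-9.5,"y":-12.9,"z":0,"wx":0,"wy":0,"wz":0,"gripper":0.5},{"x":-12,"y":-16,"z":0,"wx":0,"wy":0,"wz":0,"gripper":0.5},{"x":-14.5,"y":-19.3,"z":0,"wx":0,"wy":0,"wz":0,"gripper":0.5},{"x":-16.5,"y":-22,"z":0,"wx":0,"wy":0,"wz":0,"gripper":0.5},{"x":-17.3,"y":-23,"z":0,"wx":0,"wy":0,"wz":0,"gripper":0.5}]}}

```text
time: 2.43
tcp_pos: [0.5517, 0.1367, 0.4347]
tcp_rot: [[-1.0, 0.019, 0.001], [0.019, 1.0, -0.001], [-0.001, -0.001, -1.0]]
ft_force: [-1.4, -1.4, -0.7]
finger_gap: 0.751
grip_force: 0.0
```

Run:
```python
from h import *
import pickle
o=get_obs();print(o["tcp_pos"],o["tcp_rot"],o["finger_gap"],o["qd"])
s=eyes.snapshot("wrist");T=np.eye(4);T[:3,:3]=o["tcp_rot"];T[:3,3]=o["tcp_pos"]
s["pose"]=T@s["tool_from_camera"];pickle.dump(s,open("w1.pkl","wb"));print(s["tool_from_camera"],s["fx"])
W=cloud(s);P=W.reshape(-1,3);P=P[np.isfinite(P).all(1)]
b=P[(abs(P[:,0]-.6)<.06)&(abs(P[:,1]-.128)<.06)]
for z0,z1 in((.172,.19),(.19,.21),(.034,.045)):
    t=b[(b[:,2]>z0)&(b[:,2]<z1)]
    if len(t)>5:print(z0,len(t),t.mean(0),cv2.minAreaRect(t[:,:2].astype(np.float32)*1000))
cv2.imwrite("pics/d.png",s["image"][:,:,::-1])
```

```text
[0.5517 0.1367 0.4347] [[-0.9998  0.0185  0.001 ]
 [ 0.0185  0.9998 -0.0007]
 [-0.0011 -0.0007 -1.    ]] 0.7512460088699293 [-0.1815  0.0743 -0.1142  0.0195  0.0582 -0.1748]
[[-0.0002 -0.9582 -0.2859  0.0812]
 [ 1.     -0.     -0.0005  0.0001]
 [ 0.0004 -0.2859  0.9582  0.0204]
 [ 0.      0.      0.      1.    ]] 321.89136555679863
0.172 463 [0.6034 0.1274 0.1797] ((626.6298828125, 128.3385009765625), (66.68828582763672, 25.984365463256836), 2.540597915649414)
0.19 314 [0.6303 0.127  0.1929] ((627.836181640625, 126.737060546875), (7.3580827713012695, 63.3261833190918), 88.51620483398438)
0.034 1259 [0.5992 0.1281 0.0394] ((603.343017578125, 127.6972427368164), (59.71902084350586, 58.54652786254883), 54.38278579711914)
```

View pics/d.png

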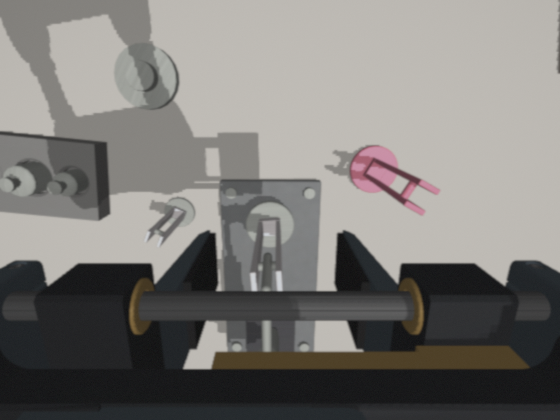

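Wrist view: straps at about (265,245) between the open fingers, with the disc at (270,222), the stand plate beneath and the hook rod at (267,290). I'll remeasure now that the arm is still.

Run:
```python
from h import *
from scipy.optimize import least_squares
o=get_obs()
s=eyes.snapshot("wrist");o=get_obs();s=eyes.snapshot("wrist");T=np.eye(4);T[:3,:3]=o["tcp_rot"];T[:3,3]=o["tcp_pos"]
print(o["time"],o["tcp_pos"],o["qd"],o["ft_force"])
W=cloud(s,T@s["tool_from_camera"]);P=W.reshape(-1,3);P=P[np.isfinite(P).all(1)]
b=P[(abs(P[:,0]-.603)<.03)&(abs(P[:,1]-.128)<.04)]
for z0,z1 in((.174,.1785),(.1785,.186)):
  t=b[(b[:,2]>z0)&(b[:,2]<z1)];t=t[abs(t[:,1]-.128)>.0065]
  for sg in(-1,1):
    q=t[np.sign(t[:,1]-.128)==sg];
    if len(q)>9: print(z0,sg,len(q),q.mean(0),q.min(0),q.max(0),"slope",np.polyfit(q[:,0],q[:,1],1)[0])
for z0 in(.16,.12,.09,.06):
  t=b[(b[:,2]>z0)&(b[:,2]<z0+.014)];print("lower",z0,len(t),t.min(0),t.max(0))
d=b[(b[:,2]>.0385)&(b[:,2]<.043)]
P2=P[(abs(P[:,0]-.603)<.06)&(abs(P[:,1]-.128)<.05)];d=P2[(P2[:,2]>.033)&(P2[:,2]<.044)];print("disc",d.min(0),d.max(0))
h=b[(b[:,2]>.186)];print("hook");
for x0 in np.arange(.59,.635,.005):
  g=h[(h[:,0]>x0)&(h[:,0]<x0+.005)]
  if len(g):print(x0,len(g),g.mean(0),g[:,2].max())
```

```text
2.5333 [0.5508 0.1384 0.4345] [ 0.0552 -0.0172  0.0336  0.0142 -0.0001  0.0346] [ 0.1978  0.0927 -0.6226]
0.174 -1 42 [0.6002 0.117  0.1768] [0.594  0.1139 0.1742] [0.6125 0.1196 0.1785] slope 0.06835824557304308
0.174 1 44 [0.5993 0.1378 0.1776] [0.5929 0.1351 0.1741] [0.6116 0.1407 0.1785] slope 0.10360131877195941
0.1785 -1 86 [0.6016 0.117  0.1793] [0.594  0.1141 0.1785] [0.6099 0.1194 0.1807] slope 0.03524301189555553
0.1785 1 87 [0.6017 0.1377 0.1793] [0.5933 0.1351 0.1785] [0.6101 0.14   0.1805] slope 0.014103369421022464
lower 0.16 223 [0.5925 0.1141 0.16  ] [0.615  0.1407 0.174 ]
lower 0.12 83 [0.5929 0.1139 0.1201] [0.6111 0.1404 0.1339]
lower 0.09 66 [0.5931 0.1139 0.0904] [0.6113 0.1406 0.1037]
lower 0.06 47 [0.5932 0.1137 0.061 ] [0.6131 0.1399 0.0725]
disc [0.5739 0.0976 0.0336] [0.6341 0.1561 0.0438]
hook
0.595 105 [0.5976 0.1278 0.1921] 0.19836265539755435
0.6 2 [0.6001 0.131  0.1939] 0.1952810165100908
0.625 17 [0.6292 0.1269 0.1941] 0.1951979120837218
0.63 28 [0.6317 0.1268 0.1933] 0.19469275149864107
```

{"op": "carry_out", "data": {"rows": [{"x":-1,"y":-0.2,"z":0,"wx":0,"wy":0,"wz":-0.01,"gripper":0.2},{"x":-2.2,"y":-0.4,"z":0,"wx":0,"wy":0,"wz":-0.02,"gripper":0.2},{"x":-3.4,"y":-0.6,"z":0,"wx":0,"wy":0,"wz":-0.03,"gripper":0.2},{"x":-4.5,"y":-0.8,"z":0,"wx":0,"wy":0,"wz":-0.035,"gripper":0.2},{"x":-5,"y":-0.95,"z":0.5,"wx":0,"wy":0,"wz":-0.035,"gripper":0.2},{"x":-5.2,"y":-1,"z":1.5,"wx":0,"wy":0,"wz":-0.035,"gripper":0.2},{"x":-5.2,"y":-1,"z":2.2,"wx":0,"wy":0,"wz":-0.035,"gripper":0.2},{"x":-5.2,"y":-1,"z":2.5,"wx":0,"wy":0,"wz":-0.035,"gripper":0.2}]}}

```text
time: 3.25
tcp_pos: [0.6006, 0.1298, 0.4078]
tcp_rot: [[-1.0, -0.02, -0.003], [-0.02, 1.0, -0.0], [0.003, -0.0, -1.0]]
ft_force: [-0.5, 0.2, -1.2]
finger_gap: 0.598
grip_force: 0.0
```

Run:
```python
from h import *
s=eyes.snapshot("wrist")
o=get_obs();print(o["tcp_pos"],o["tcp_rot"],o["finger_gap"],o["ft_force"])
```

```text
[0.6006 0.1297 0.4078] [[-0.9998 -0.0196 -0.0029]
 [-0.0196  0.9998 -0.0003]
 [ 0.0029 -0.0002 -1.    ]] 0.5990671053242822 [-1.0242  0.5913 -0.9043]
```

{"op": "carry_out", "data": {"rows": [{"x":-0.25,"y":-0.24,"z":0,"wx":0,"wy":0,"wz":0,"gripper":0.2},{"x":-0.25,"y":-0.24,"z":1,"wx":0,"wy":0,"wz":0,"gripper":0.1},{"x":-0.25,"y":-0.24,"z":2.4,"wx":0,"wy":0,"wz":0,"gripper":0},{"x":-0.25,"y":-0.24,"z":3.8,"wx":0,"wy":0,"wz":0,"gripper":-0.05},{"x":-0.25,"y":-0.24,"z":5.0,"wx":0,"wy":0,"wz":0,"gripper":-0.1},{"x":-0.25,"y":-0.24,"z":5.9,"wx":0,"wy":0,"wz":0,"gripper":-0.1},{"x":-0.25,"y":-0.24,"z":6.4,"wx":0,"wy":0,"wz":0,"gripper":-0.1},{"x":-0.25,"y":-0.24,"z":6.6,"wx":0,"wy":0,"wz":0,"gripper":-0.1}], "newtons": 3}}

```text
time: 3.97
tcp_pos: [0.6039, 0.1269, 0.3429]
tcp_rot: [[-1.0, -0.019, -0.001], [-0.019, 1.0, -0.0], [0.001, -0.0, -1.0]]
ft_force: [0.4, -0.4, 0.6]
finger_gap: 0.449
grip_force: 0.0
```

Run:
```python
from h import *
s=eyes.snapshot("wrist")
o=get_obs();T=np.eye(4);T[:3,:3]=o["tcp_rot"];T[:3,3]=o["tcp_pos"];print(o["tcp_pos"],o["tcp_rot"],o["finger_gap"],o["ft_force"])
s=eyes.snapshot("side");n=s["image"][170:320,100:300];cv2.imwrite("pics/e.png",cv2.resize(n,None,fx=3.8,fy=3.8,interpolation=3)[:,:,::-1])
```

```text
[0.604  0.127  0.3431] [[-0.9998 -0.0191 -0.0006]
 [-0.0191  0.9998 -0.    ]
 [ 0.0006 -0.     -1.    ]] 0.4515600174630695 [ 0.737   0.512  -0.6932]
```

View pics/e.png

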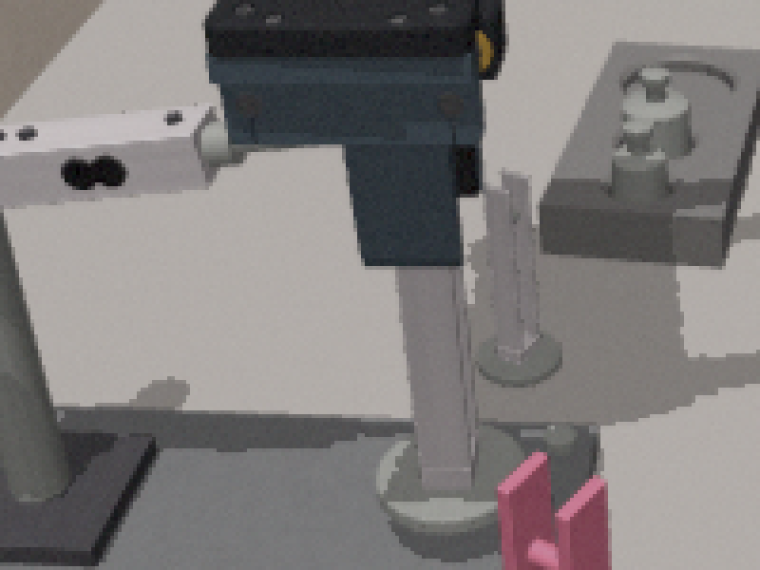

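The fingers straddle the straps (pads at about (410,200)), clear of the bar. Closing slowly.

{"op": "carry_out", "data": {"rows": [{"x":0,"y":0,"z":0,"wx":0,"wy":0,"wz":0,"gripper":-0.14},{"x":0,"y":0,"z":0,"wx":0,"wy":0,"wz":0,"gripper":-0.18},{"x":0,"y":0,"z":0,"wx":0,"wy":0,"wz":0,"gripper":-0.22},{"x":0,"y":0,"z":0,"wx":0,"wy":0,"wz":0,"gripper":-0.26},{"x":0,"y":0,"z":0,"wx":0,"wy":0,"wz":0,"gripper":-0.29},{"x":0,"y":0,"z":0,"wx":0,"wy":0,"wz":0,"gripper":-0.32},{"x":0,"y":0,"z":0,"wx":0,"wy":0,"wz":0,"gripper":-0.34},{"x":0,"y":0,"z":0,"wx":0,"wy":0,"wz":0,"gripper":-0.35}], "newtons": 3}}

```text
time: 4.73
tcp_pos: [0.604, 0.127, 0.3437]
tcp_rot: [[-1.0, -0.019, 0.0], [-0.019, 1.0, 0.0], [-0.0, 0.0, -1.0]]
ft_force: [-0.6, 0.4, 0.1]
finger_gap: 0.323
grip_force: 0.0
```

{"op": "carry_out", "data": {"rows": [{"x":0,"y":0,"z":0,"wx":0,"wy":0,"wz":0,"gripper":-0.36},{"x":0,"y":0,"z":0,"wx":0,"wy":0,"wz":0,"gripper":-0.37},{"x":0,"y":0,"z":0,"wx":0,"wy":0,"wz":0,"gripper":-0.38},{"x":0,"y":0,"z":0,"wx":0,"wy":0,"wz":0,"gripper":-0.39},{"x":0,"y":0,"z":0,"wx":0,"wy":0,"wz":0,"gripper":-0.4},{"x":0,"y":0,"z":0,"wx":0,"wy":0,"wz":0,"gripper":-0.41},{"x":0,"y":0,"z":0,"wx":0,"wy":0,"wz":0,"gripper":-0.42},{"x":0,"y":0,"z":0,"wx":0,"wy":0,"wz":0,"gripper":-0.43}]}}

```text
time: 5.4
tcp_pos: [0.6041, 0.1271, 0.3438]
tcp_rot: [[-1.0, -0.019, 0.0], [-0.019, 1.0, 0.0], [-0.0, 0.0, -1.0]]
ft_force: [0.1, 1.5, -0.6]
finger_gap: 0.286
grip_force: 2.9
```

{"op": "carry_out", "data": {"rows": [{"x":0,"y":0,"z":0,"wx":0,"wy":0,"wz":0,"gripper":-0.435},{"x":0,"y":0,"z":0,"wx":0,"wy":0,"wz":0,"gripper":-0.44},{"x":0,"y":0,"z":0,"wx":0,"wy":0,"wz":0,"gripper":-0.445},{"x":0,"y":0,"z":0,"wx":0,"wy":0,"wz":0,"gripper":-0.45},{"x":0,"y":0,"z":0,"wx":0,"wy":0,"wz":0,"gripper":-0.46},{"x":0,"y":0,"z":0,"wx":0,"wy":0,"wz":0,"gripper":-0.47},{"x":0,"y":0,"z":0,"wx":0,"wy":0,"wz":0,"gripper":-0.48},{"x":0,"y":0,"z":0,"wx":0,"wy":0,"wz":0,"gripper":-0.5}]}}

```text
time: 6.07
tcp_pos: [0.604, 0.127, 0.3437]
tcp_rot: [[-1.0, -0.019, 0.0], [-0.019, 1.0, -0.0], [-0.0, -0.0, -1.0]]
ft_force: [1.0, 1.0, -0.0]
finger_gap: 0.286
grip_force: 3.0
```

{"op": "carry_out", "data": {"rows": [{"x":0,"y":0,"z":0,"wx":0,"wy":0,"wz":0,"gripper":-0.5},{"x":0,"y":0,"z":0,"wx":0,"wy":0,"wz":0,"gripper":-0.5},{"x":0,"y":0,"z":0,"wx":0,"wy":0,"wz":0,"gripper":-0.5},{"x":0,"y":0,"z":0,"wx":0,"wy":0,"wz":0,"gripper":-0.5},{"x":0,"y":0,"z":0,"wx":0,"wy":0,"wz":0,"gripper":-0.5},{"x":0,"y":0,"z":0,"wx":0,"wy":0,"wz":0,"gripper":-0.5},{"x":0,"y":0,"z":0,"wx":0,"wy":0,"wz":0,"gripper":-0.5},{"x":0,"y":0,"z":0,"wx":0,"wy":0,"wz":0,"gripper":-0.5}], "newtons": 7}}

```text
time: 6.73
tcp_pos: [0.604, 0.127, 0.3437]
tcp_rot: [[-1.0, -0.019, 0.0], [-0.019, 1.0, -0.0], [-0.0, -0.0, -1.0]]
ft_force: [1.1, 0.5, 0.5]
finger_gap: 0.282
grip_force: 7.0
```

{"op": "carry_out", "data": {"rows": [{"x":0,"y":0,"z":0,"wx":0,"wy":0,"wz":0,"gripper":-0.5},{"x":0,"y":0,"z":0,"wx":0,"wy":0,"wz":0,"gripper":-0.5},{"x":0,"y":0,"z":0,"wx":0,"wy":0,"wz":0,"gripper":-0.5},{"x":0,"y":0,"z":0,"wx":0,"wy":0,"wz":0,"gripper":-0.5},{"x":0,"y":0,"z":0,"wx":0,"wy":0,"wz":0,"gripper":-0.5},{"x":0,"y":0,"z":0,"wx":0,"wy":0,"wz":0,"gripper":-0.5},{"x":0,"y":0,"z":0,"wx":0,"wy":0,"wz":0,"gripper":-0.5},{"x":0,"y":0,"z":0,"wx":0,"wy":0,"wz":0,"gripper":-0.5}], "newtons": 13}}

```text
time: 7.4
tcp_pos: [0.604, 0.127, 0.3437]
tcp_rot: [[-1.0, -0.019, 0.0], [-0.019, 1.0, -0.0], [-0.0, -0.0, -1.0]]
ft_force: [1.8, 1.1, -0.0]
finger_gap: 0.285
grip_force: 13.0
```

```bash
cat > f.py <<'E'
from h import *
F=[];M=[];X=[]
for i in range(5):
    eyes.snapshot("side");o=get_obs();F.append(o["ft_force"]);M.append(o["moment"]);X.append(o["tcp_pos"])
print(round(o["time"],2),"F",np.mean(F,0),"M",np.mean(M,0),"X",np.mean(X,0),"grip",o["grip_force"],o["finger_gap"],"sdF",np.std(F,0));print(o["tcp_rot"][:,2],o["tcp_rot"][1,0])
E
python3 f.py
```

```text
7.65 F [1.3018 1.24   0.1025] M [ 0.2285 -0.2099 -0.018 ] X [0.604  0.127  0.3437] grip 12.98683449625969 0.2855813015943929 sdF [0.3973 0.1898 0.4793]
[-0. -0. -1.] -0.019206799795025587
```

{"op": "carry_out", "data": {"rows": [{"x":-0.01,"y":0,"z":-0.05,"wx":0,"wy":0,"wz":0,"gripper":-0.5},{"x":-0.02,"y":0,"z":-0.12,"wx":0,"wy":0,"wz":0,"gripper":-0.5},{"x":-0.03,"y":0,"z":-0.2,"wx":0,"wy":0,"wz":0,"gripper":-0.5},{"x":-0.04,"y":0,"z":-0.3,"wx":0,"wy":0,"wz":0,"gripper":-0.5},{"x":-0.06,"y":0,"z":-0.4,"wx":0,"wy":0,"wz":0,"gripper":-0.5},{"x":-0.07,"y":0,"z":-0.5,"wx":0,"wy":0,"wz":0,"gripper":-0.5},{"x":-0.08,"y":0,"z":-0.57,"wx":0,"wy":0,"wz":0,"gripper":-0.5},{"x":-0.08,"y":0,"z":-0.6,"wx":0,"wy":0,"wz":0,"gripper":-0.5}]}}

```text
time: 8.32
tcp_pos: [0.6048, 0.127, 0.3499]
tcp_rot: [[-1.0, -0.019, 0.0], [-0.019, 1.0, 0.0], [-0.0, -0.0, -1.0]]
ft_force: [0.2, -0.9, -3.0]
finger_gap: 0.289
grip_force: 13.0
```

```bash
python3 f.py
```

```text
8.57 F [-0.1853 -0.0373 -2.8114] M [ 0.0276  0.0177 -0.0073] X [0.6048 0.127  0.3497] grip 12.98332303762436 0.2855251218161334 sdF [0.4999 0.4851 0.7023]
[-0.0001 -0.     -1.    ] -0.019183037606478374
```

{"op": "carry_out", "data": {"rows": [{"x":-0.01,"y":0,"z":-0.08,"wx":0,"wy":0,"wz":0,"gripper":-0.5},{"x":-0.025,"y":0,"z":-0.2,"wx":0,"wy":0,"wz":0,"gripper":-0.5},{"x":-0.045,"y":0,"z":-0.34,"wx":0,"wy":0,"wz":0,"gripper":-0.5},{"x":-0.065,"y":0,"z":-0.48,"wx":0,"wy":0,"wz":0,"gripper":-0.5},{"x":-0.08,"y":0,"z":-0.6,"wx":0,"wy":0,"wz":0,"gripper":-0.5},{"x":-0.095,"y":0,"z":-0.7,"wx":0,"wy":0,"wz":0,"gripper":-0.5},{"x":-0.105,"y":0,"z":-0.77,"wx":0,"wy":0,"wz":0,"gripper":-0.5},{"x":-0.11,"y":0,"z":-0.8,"wx":0,"wy":0,"wz":0,"gripper":-0.5}]}}

```text
time: 9.23
tcp_pos: [0.6059, 0.1271, 0.3579]
tcp_rot: [[-1.0, -0.019, 0.0], [-0.019, 1.0, 0.0], [-0.0, 0.0, -1.0]]
ft_force: [0.5, -0.6, -3.3]
finger_gap: 0.284
grip_force: 13.0
```

```bash
python3 f.py
```

```text
9.48 F [ 0.2122 -0.4461 -2.9944] M [ 0.0302  0.0046 -0.0062] X [0.6059 0.127  0.3577] grip 12.983484864234924 0.28464874050157796 sdF [0.3318 0.531  0.453 ]
[-0.0002 -0.     -1.    ] -0.019212089860691246
```

{"op": "carry_out", "data": {"rows": [{"x":-0.01,"y":0,"z":-0.08,"wx":0,"wy":0,"wz":0,"gripper":-0.5},{"x":-0.025,"y":0,"z":-0.2,"wx":0,"wy":0,"wz":0,"gripper":-0.5},{"x":-0.045,"y":0,"z":-0.34,"wx":0,"wy":0,"wz":0,"gripper":-0.5},{"x":-0.065,"y":0,"z":-0.48,"wx":0,"wy":0,"wz":0,"gripper":-0.5},{"x":-0.08,"y":0,"z":-0.6,"wx":0,"wy":0,"wz":0,"gripper":-0.5},{"x":-0.095,"y":0,"z":-0.7,"wx":0,"wy":0,"wz":0,"gripper":-0.5},{"x":-0.105,"y":0,"z":-0.77,"wx":0,"wy":0,"wz":0,"gripper":-0.5},{"x":-0.11,"y":0,"z":-0.8,"wx":0,"wy":0,"wz":0,"gripper":-0.5}]}}

```text
time: 10.15
tcp_pos: [0.6071, 0.1271, 0.3659]
tcp_rot: [[-1.0, -0.019, 0.0], [-0.019, 1.0, 0.0], [-0.0, -0.0, -1.0]]
ft_force: [-0.6, -0.5, -2.5]
finger_gap: 0.286
grip_force: 13.0
```

```bash
python3 f.py
```

```text
10.4 F [ 0.5409  0.2453 -2.631 ] M [0.0379 0.0168 0.0127] X [0.607  0.1271 0.3657] grip 12.98327386379242 0.28278785709692944 sdF [0.7069 0.5132 0.4152]
[-0.0001 -0.     -1.    ] -0.019196363757405844
```

{"op": "carry_out", "data": {"rows": [{"x":-0.01,"y":0,"z":-0.08,"wx":0,"wy":0,"wz":0,"gripper":-0.5},{"x":-0.025,"y":0,"z":-0.2,"wx":0,"wy":0,"wz":0,"gripper":-0.5},{"x":-0.045,"y":0,"z":-0.34,"wx":0,"wy":0,"wz":0,"gripper":-0.5},{"x":-0.065,"y":0,"z":-0.48,"wx":0,"wy":0,"wz":0,"gripper":-0.5},{"x":-0.08,"y":0,"z":-0.6,"wx":0,"wy":0,"wz":0,"gripper":-0.5},{"x":-0.095,"y":0,"z":-0.7,"wx":0,"wy":0,"wz":0,"gripper":-0.5},{"x":-0.105,"y":0,"z":-0.77,"wx":0,"wy":0,"wz":0,"gripper":-0.5},{"x":-0.11,"y":0,"z":-0.8,"wx":0,"wy":0,"wz":0,"gripper":-0.5}]}}

```text
time: 11.07
tcp_pos: [0.6081, 0.1271, 0.3739]
tcp_rot: [[-1.0, -0.019, 0.0], [-0.019, 1.0, 0.0], [-0.0, 0.0, -1.0]]
ft_force: [0.1, -0.0, -2.2]
finger_gap: 0.287
grip_force: 13.0
```

```bash
python3 f.py
```

```text
11.32 F [-0.1887 -0.6628 -2.5753] M [ 0.0384  0.0258 -0.0052] X [0.6081 0.1271 0.3737] grip 12.983395457267761 0.28482378130896385 sdF [0.2827 0.3565 0.3718]
[-0.0001 -0.     -1.    ] -0.019173624128769415
```

{"op": "carry_out", "data": {"rows": [{"x":-0.01,"y":0,"z":-0.08,"wx":0,"wy":0,"wz":0,"gripper":-0.5},{"x":-0.025,"y":0,"z":-0.2,"wx":0,"wy":0,"wz":0,"gripper":-0.5},{"x":-0.045,"y":0,"z":-0.34,"wx":0,"wy":0,"wz":0,"gripper":-0.5},{"x":-0.065,"y":0,"z":-0.48,"wx":0,"wy":0,"wz":0,"gripper":-0.5},{"x":-0.08,"y":0,"z":-0.6,"wx":0,"wy":0,"wz":0,"gripper":-0.5},{"x":-0.095,"y":0,"z":-0.7,"wx":0,"wy":0,"wz":0,"gripper":-0.5},{"x":-0.105,"y":0,"z":-0.77,"wx":0,"wy":0,"wz":0,"gripper":-0.5},{"x":-0.11,"y":0,"z":-0.8,"wx":0,"wy":0,"wz":0,"gripper":-0.5}]}}

```text
time: 11.98
tcp_pos: [0.6093, 0.1271, 0.3819]
tcp_rot: [[-1.0, -0.019, 0.0], [-0.019, 1.0, -0.0], [-0.0, -0.0, -1.0]]
ft_force: [0.0, -0.5, -2.3]
finger_gap: 0.284
grip_force: 13.0
```

```bash
python3 f.py
```

```text
12.23 F [-0.4394 -0.2384 -2.2199] M [-0.0039  0.0215 -0.0022] X [0.6092 0.1271 0.3817] grip 12.983423620462418 0.2861831907876398 sdF [0.2739 0.3318 0.0874]
[-0.0001 -0.     -1.    ] -0.01916307637268857
```

{"op": "carry_out", "data": {"rows": [{"x":-0.01,"y":0,"z":-0.08,"wx":0,"wy":0,"wz":0,"gripper":-0.5},{"x":-0.025,"y":0,"z":-0.2,"wx":0,"wy":0,"wz":0,"gripper":-0.5},{"x":-0.045,"y":0,"z":-0.34,"wx":0,"wy":0,"wz":0,"gripper":-0.5},{"x":-0.065,"y":0,"z":-0.48,"wx":0,"wy":0,"wz":0,"gripper":-0.5},{"x":-0.08,"y":0,"z":-0.6,"wx":0,"wy":0,"wz":0,"gripper":-0.5},{"x":-0.095,"y":0,"z":-0.7,"wx":0,"wy":0,"wz":0,"gripper":-0.5},{"x":-0.105,"y":0,"z":-0.77,"wx":0,"wy":0,"wz":0,"gripper":-0.5},{"x":-0.11,"y":0,"z":-0.8,"wx":0,"wy":0,"wz":0,"gripper":-0.5}]}}

```text
time: 12.9
tcp_pos: [0.6103, 0.1271, 0.3898]
tcp_rot: [[-1.0, -0.019, 0.0], [-0.019, 1.0, 0.0], [-0.0, 0.0, -1.0]]
ft_force: [-0.5, 0.0, -2.7]
finger_gap: 0.28
grip_force: 13.0
```

```bash
python3 f.py
```

```text
13.15 F [-0.1038  0.1394 -2.3862] M [ 0.0193  0.0109 -0.002 ] X [0.6103 0.1271 0.3897] grip 12.983504980802536 0.28357452841997666 sdF [0.3481 0.2584 0.6606]
[-0.0001  0.     -1.    ] -0.019219101537038062
```

{"op": "carry_out", "data": {"rows": [{"x":-0.01,"y":0,"z":-0.08,"wx":0,"wy":0,"wz":0,"gripper":-0.5},{"x":-0.025,"y":0,"z":-0.2,"wx":0,"wy":0,"wz":0,"gripper":-0.5},{"x":-0.045,"y":0,"z":-0.34,"wx":0,"wy":0,"wz":0,"gripper":-0.5},{"x":-0.065,"y":0,"z":-0.48,"wx":0,"wy":0,"wz":0,"gripper":-0.5},{"x":-0.08,"y":0,"z":-0.6,"wx":0,"wy":0,"wz":0,"gripper":-0.5},{"x":-0.095,"y":0,"z":-0.7,"wx":0,"wy":0,"wz":0,"gripper":-0.5},{"x":-0.105,"y":0,"z":-0.77,"wx":0,"wy":0,"wz":0,"gripper":-0.5},{"x":-0.11,"y":0,"z":-0.8,"wx":0,"wy":0,"wz":0,"gripper":-0.5}]}}

```text
time: 13.82
tcp_pos: [0.6114, 0.1272, 0.3978]
tcp_rot: [[-1.0, -0.019, 0.0], [-0.019, 1.0, 0.0], [-0.0, -0.0, -1.0]]
ft_force: [-0.2, 0.5, -2.7]
finger_gap: 0.285
grip_force: 13.0
```

{"op": "carry_out", "data": {"rows": [{"x":-0.01,"y":0,"z":-0.08,"wx":0,"wy":0,"wz":0,"gripper":-0.5},{"x":-0.025,"y":0,"z":-0.2,"wx":0,"wy":0,"wz":0,"gripper":-0.5},{"x":-0.045,"y":0,"z":-0.34,"wx":0,"wy":0,"wz":0,"gripper":-0.5},{"x":-0.065,"y":0,"z":-0.48,"wx":0,"wy":0,"wz":0,"gripper":-0.5},{"x":-0.07,"y":0,"z":-0.6,"wx":0,"wy":0,"wz":0,"gripper":-0.5},{"x":-0.07,"y":0,"z":-0.75,"wx":0,"wy":0,"wz":0,"gripper":-0.5},{"x":-0.07,"y":0,"z":-0.9,"wx":0,"wy":0,"wz":0,"gripper":-0.5},{"x":-0.07,"y":0,"z":-1.0,"wx":0,"wy":0,"wz":0,"gripper":-0.5}]}}

```text
time: 14.48
tcp_pos: [0.6121, 0.1272, 0.4079]
tcp_rot: [[-1.0, -0.019, 0.0], [-0.019, 1.0, 0.0], [-0.0, 0.0, -1.0]]
ft_force: [0.2, -0.5, -3.4]
finger_gap: 0.284
grip_force: 13.0
```

```bash
cat >> f.py <<'E'
s=eyes.snapshot("side");n=s["image"][100:290,100:350];cv2.imwrite("pics/g%d.png"%(o["time"]*100),cv2.resize(n,None,fx=3,fy=3,interpolation=3)[:,:,::-1])
W=cloud(s);P=W.reshape(-1,3);P=P[np.isfinite(P).all(1)]
p=o["tcp_pos"]
b=P[(abs(P[:,0]-p[0])<.05)&(abs(P[:,1]-p[1])<.05)&(P[:,2]>.055)&(P[:,2]<.13)]
q=b[np.abs(b[:,0]-p[0])<.014]
for z0 in np.arange(.055,.13,.01):
    g=q[(q[:,2]>z0)&(q[:,2]<z0+.01)]
    if len(g)>5: print("z%.3f"%z0,len(g),g.mean(0),g[:,0].min(),g[:,0].max(),g[:,1].max())
E
python3 f.py; ls pics
```

```text
14.73 F [ 0.1962  0.5237 -2.2917] M [ 0.0096  0.005  -0.0202] X [0.6121 0.1272 0.4078] grip 12.983417809009552 0.2837483829594752 sdF [0.7311 0.2499 0.1543]
[-0.0001  0.     -1.    ] -0.01919668843847871
z0.095 192 [0.6094 0.1456 0.1031] 0.5982340571816788 0.6260506852514627 0.15897221108374465
z0.105 200 [0.6102 0.1408 0.1081] 0.5981231095301921 0.625448115459394 0.15816382434312137
z0.115 103 [0.6092 0.1364 0.1197] 0.6008440441127572 0.6206175758727496 0.14310905831374537
z0.125 58 [0.6097 0.1375 0.1273] 0.6013171901304336 0.6212936840010816 0.14269234671782954
a.png
b.png
c.png
d.png
e.png
g1473.png
```

{"op": "carry_out", "data": {"rows": [{"x":0.1,"y":0,"z":0,"wx":0,"wy":0,"wz":0,"gripper":-0.5},{"x":0.25,"y":0.01,"z":0,"wx":0,"wy":0,"wz":0,"gripper":-0.5},{"x":0.45,"y":0.02,"z":0,"wx":0,"wy":0,"wz":0,"gripper":-0.5},{"x":0.65,"y":0.03,"z":0,"wx":0,"wy":0,"wz":0,"gripper":-0.5},{"x":0.85,"y":0.03,"z":0,"wx":0,"wy":0,"wz":0,"gripper":-0.5},{"x":1.05,"y":0.04,"z":0,"wx":0,"wy":0,"wz":0,"gripper":-0.5},{"x":1.2,"y":0.05,"z":0,"wx":0,"wy":0,"wz":0,"gripper":-0.5},{"x":1.3,"y":0.05,"z":0,"wx":0,"wy":0,"wz":0,"gripper":-0.5}]}}

```text
time: 15.45
tcp_pos: [0.5989, 0.1274, 0.4077]
tcp_rot: [[-1.0, -0.019, -0.0], [-0.019, 1.0, 0.0], [0.0, 0.0, -1.0]]
ft_force: [-0.0, 0.5, -2.8]
finger_gap: 0.282
grip_force: 13.0
```

```bash
python3 f.py|head -2
```

```text
15.7 F [ 0.2313 -0.0626 -2.5977] M [0.0499 0.003  0.0075] X [0.599  0.1274 0.4077] grip 12.983430325984955 0.2808175814050224 sdF [0.4759 0.3135 0.3153]
[ 0. -0. -1.] -0.01915980175535878
```

{"op": "carry_out", "data": {"rows": [{"x":0.4,"y":0.02,"z":0,"wx":0,"wy":0,"wz":0,"gripper":-0.5},{"x":1.2,"y":0.05,"z":0,"wx":0,"wy":0,"wz":0,"gripper":-0.5},{"x":2.2,"y":0.08,"z":0,"wx":0,"wy":0,"wz":0,"gripper":-0.5},{"x":3.3,"y":0.12,"z":0,"wx":0,"wy":0,"wz":0,"gripper":-0.5},{"x":4.4,"y":0.16,"z":0,"wx":0,"wy":0,"wz":0,"gripper":-0.5},{"x":5.4,"y":0.2,"z":0,"wx":0,"wy":0,"wz":0,"gripper":-0.5},{"x":6.2,"y":0.2,"z":-0.1,"wx":0,"wy":0,"wz":0,"gripper":-0.5},{"x":6.5,"y":0.2,"z":-0.2,"wx":0,"wy":0,"wz":0,"gripper":-0.5}]}}

```text
time: 16.42
tcp_pos: [0.5326, 0.1282, 0.4099]
tcp_rot: [[-1.0, -0.019, -0.001], [-0.019, 1.0, -0.0], [0.001, -0.0, -1.0]]
ft_force: [-0.1, -1.0, -2.8]
finger_gap: 0.284
grip_force: 13.0
```

{"op": "carry_out", "data": {"rows": [{"x":0,"y":0,"z":-0.6,"wx":0,"wy":0,"wz":0,"gripper":-0.5},{"x":0,"y":-0.5,"z":-1.5,"wx":0,"wy":0,"wz":0,"gripper":-0.5},{"x":0,"y":-1.5,"z":-2.2,"wx":0,"wy":0,"wz":0,"gripper":-0.5},{"x":0,"y":-3.2,"z":-2.5,"wx":0,"wy":0,"wz":0,"gripper":-0.5},{"x":0,"y":-5.5,"z":-2.5,"wx":0,"wy":0,"wz":0,"gripper":-0.5},{"x":0,"y":-8,"z":-2.5,"wx":0,"wy":0,"wz":0,"gripper":-0.5},{"x":0,"y":-10.5,"z":-2.5,"wx":0,"wy":0,"wz":0,"gripper":-0.5},{"x":0,"y":-13,"z":-2.5,"wx":0,"wy":0,"wz":0,"gripper":-0.5}]}}

```text
time: 17.08
tcp_pos: [0.5368, -0.0039, 0.4356]
tcp_rot: [[-1.0, -0.019, 0.001], [-0.019, 1.0, -0.0], [-0.001, -0.0, -1.0]]
ft_force: [1.1, -0.1, -3.6]
finger_gap: 0.284
grip_force: 13.0
```

{"op": "carry_out", "data": {"rows": [{"x":0,"y":-2.5,"z":0,"wx":0,"wy":0,"wz":0,"gripper":-0.5},{"x":0,"y":-5,"z":0,"wx":0,"wy":0,"wz":0,"gripper":-0.5},{"x":0,"y":-7.5,"z":0,"wx":0,"wy":0,"wz":0,"gripper":-0.5},{"x":0,"y":-9.5,"z":0,"wx":0,"wy":0,"wz":0,"gripper":-0.5},{"x":0,"y":-11,"z":0,"wx":0,"wy":0,"wz":0,"gripper":-0.5},{"x":0,"y":-12,"z":0,"wx":0,"wy":0,"wz":0,"gripper":-0.5},{"x":0,"y":-12.7,"z":0,"wx":0,"wy":0,"wz":0,"gripper":-0.5},{"x":0,"y":-13,"z":0,"wx":0,"wy":0,"wz":0,"gripper":-0.5}]}}

```text
time: 17.75
tcp_pos: [0.5392, -0.1329, 0.435]
tcp_rot: [[-1.0, -0.018, 0.0], [-0.018, 1.0, -0.0], [-0.0, -0.0, -1.0]]
ft_force: [-0.1, -0.0, -2.0]
finger_gap: 0.283
grip_force: 13.0
```

```bash
python3 f.py|head -2
python3 - <<'E'
from h import *
from scipy.optimize import least_squares
for nm in("wrist","scene","side"):
    o=get_obs();s=eyes.snapshot(nm)
    if nm=="wrist":
        T=np.eye(4);T[:3,:3]=o["tcp_rot"];T[:3,3]=o["tcp_pos"];s["pose"]=T@s["tool_from_camera"]
    cv2.imwrite(f"pics/h_{nm}.png",s["image"][:,:,::-1])
    W=cloud(s);P=W.reshape(-1,3);P=P[np.isfinite(P).all(1)]
    def box(x0,x1,y0,y1,z0,z1): return P[(P[:,0]>x0)&(P[:,0]<x1)&(P[:,1]>y0)&(P[:,1]<y1)&(P[:,2]>z0)&(P[:,2]<z1)]
    f=box(.47,.6,-.3,-.16,.012,.0225); w=box(.49,.575,-.275,-.185,.023,.0275)[:,:2]
    print(nm,"floor",len(f),f.mean(0) if len(f) else 0,f.min(0) if len(f) else 0,f.max(0) if len(f) else 0)
    if len(w)>20:
        r=least_squares(lambda p:np.hypot(*(w-p).T)-.0325,[.531,-.230],loss="soft_l1",f_scale=.001);print(" well",r.x,len(w),np.median(abs(r.fun)))
    k=box(.44,.65,-.3,-.05,.0275,.034)[:,:2].astype(np.float32)*1000;print(" block",cv2.minAreaRect(k),len(k))
    p=o["tcp_pos"];d=box(p[0]-.05,p[0]+.05,p[1]-.05,p[1]+.05,.118,.132)
    if len(d)>20:
        d=d[:,:2]
        print(" disc",d.min(0),d.max(0),p)
E
```

```text
18.0 F [-0.0603 -0.3264 -2.9182] M [0.011  0.0084 0.0223] X [ 0.5391 -0.1317  0.4348] grip 12.999239265918732 0.28656655666855857 sdF [0.338  0.7397 0.4425]
[-0.      0.0002 -1.    ] -0.01995163964108974
wrist floor 2220 [ 0.5309 -0.2297  0.0197] [ 0.4795 -0.2678  0.0122] [ 0.5651 -0.1609  0.0225]
 well [ 0.5324 -0.2303] 185 0.00036714832615906967
 block ((538.29541015625, -180.76837158203125), (196.59356689453125, 96.38320922851562), 83.16046142578125) 6836
 disc [ 0.5094 -0.1606] [ 0.5693 -0.1015] [ 0.5391 -0.1311  0.4348]
scene floor 1088 [ 0.5415 -0.2291  0.0202] [ 0.4821 -0.2836  0.012 ] [ 0.5891 -0.1605  0.0225]
 well [ 0.5318 -0.2308] 178 0.004552022963101412
 block ((537.6887817382812, -180.43890380859375), (196.78558349609375, 98.94099426269531), 83.19342803955078) 3961
 disc [ 0.5097 -0.1619] [ 0.5698 -0.1022] [ 0.5391 -0.1312  0.4347]
side floor 130 [ 0.514  -0.2357  0.0204] [ 0.4782 -0.2725  0.012 ] [ 0.5617 -0.1657  0.0225]
 well [ 0.5318 -0.2286] 57 0.0008871608815785859
 block ((537.4180297851562, -178.85317993164062), (201.84786987304688, 96.54292297363281), 83.02723693847656) 1459
 disc [ 0.5097 -0.1588] [ 0.5666 -0.0998] [ 0.5391 -0.1312  0.4348]
```

{"op": "carry_out", "data": {"rows": [{"x":0.1,"y":-1,"z":0,"wx":0,"wy":0,"wz":0,"gripper":-0.5},{"x":0.25,"y":-2.8,"z":0,"wx":0,"wy":0,"wz":0,"gripper":-0.5},{"x":0.45,"y":-4.8,"z":0,"wx":0,"wy":0,"wz":0,"gripper":-0.5},{"x":0.6,"y":-6.8,"z":0,"wx":0,"wy":0,"wz":0,"gripper":-0.5},{"x":0.75,"y":-8.4,"z":0.3,"wx":0,"wy":0,"wz":0,"gripper":-0.5},{"x":0.85,"y":-9.4,"z":1,"wx":0,"wy":0,"wz":0,"gripper":-0.5},{"x":0.88,"y":-9.9,"z":2,"wx":0,"wy":0,"wz":0,"gripper":-0.5},{"x":0.88,"y":-9.9,"z":2.5,"wx":0,"wy":0,"wz":0,"gripper":-0.5}]}}

```text
time: 18.87
tcp_pos: [0.5318, -0.2316, 0.408]
tcp_rot: [[-1.0, -0.018, -0.001], [-0.018, 1.0, 0.001], [0.001, 0.001, -1.0]]
ft_force: [-0.9, 0.2, -3.3]
finger_gap: 0.284
grip_force: 13.0
```

{"op": "carry_out", "data": {"rows": [{"x":0,"y":0,"z":0.5,"wx":0,"wy":0,"wz":0,"gripper":-0.5},{"x":0,"y":0,"z":1.3,"wx":0,"wy":0,"wz":0,"gripper":-0.5},{"x":0,"y":0,"z":2.2,"wx":0,"wy":0,"wz":0,"gripper":-0.5},{"x":0,"y":0,"z":3.1,"wx":0,"wy":0,"wz":0,"gripper":-0.5},{"x":0,"y":0,"z":3.9,"wx":0,"wy":0,"wz":0,"gripper":-0.5},{"x":0,"y":0,"z":4.5,"wx":0,"wy":0,"wz":0,"gripper":-0.5},{"x":0,"y":0,"z":4.9,"wx":0,"wy":0,"wz":0,"gripper":-0.5},{"x":0,"y":0,"z":5,"wx":0,"wy":0,"wz":0,"gripper":-0.5}]}}

```text
time: 19.53
tcp_pos: [0.5321, -0.2308, 0.3589]
tcp_rot: [[-1.0, -0.019, -0.001], [-0.019, 1.0, 0.0], [0.001, 0.001, -1.0]]
ft_force: [-0.3, 0.1, -3.1]
finger_gap: 0.281
grip_force: 13.0
```

```bash
python3 f.py|head -2
python3 - <<'E'
from h import *
from scipy.optimize import least_squares
o=get_obs();p=o["tcp_pos"]
for nm in("wrist","scene","side"):
    s=eyes.snapshot(nm)
    if nm=="wrist":
        T=np.eye(4);T[:3,:3]=o["tcp_rot"];T[:3,3]=o["tcp_pos"];s["pose"]=T@s["tool_from_camera"]
    cv2.imwrite(f"pics/i_{nm}.png",s["image"][:,:,::-1])
    W=cloud(s);P=W.reshape(-1,3);P=P[np.isfinite(P).all(1)]
    d=P[(np.hypot(*(P[:,:2]-p[:2]).T)<.045)&(P[:,2]>.036)&(P[:,2]<.075)]
    zt=[np.percentile(d[:,2],q) for q in(2,10,50,90)]
    print(nm,len(d),d.min(0),d.max(0),zt,p)
E
```

```text
19.78 F [ 0.1094 -0.152  -2.7307] M [ 0.0162 -0.0009 -0.0063] X [ 0.5322 -0.231   0.3598] grip 12.99981951713562 0.28445375118358274 sdF [0.5761 0.4378 0.4073]
[ 0.0006 -0.0003 -1.    ] -0.019119616949906788
wrist 2702 [ 0.503  -0.2616  0.0479] [ 0.5629 -0.2016  0.075 ] [np.float64(0.053644093279008806), np.float64(0.05476009307234015), np.float64(0.05587642793902345), np.float64(0.06549670458694738)] [ 0.5323 -0.231   0.3601]
scene 919 [ 0.5032 -0.2619  0.0493] [ 0.5632 -0.2027  0.0749] [np.float64(0.052072673042757145), np.float64(0.0557839067567917), np.float64(0.05784437058152703), np.float64(0.06743664651271009)] [ 0.5323 -0.231   0.3601]
side 315 [ 0.5026 -0.2566  0.0465] [ 0.5603 -0.1976  0.0747] [np.float64(0.04937963481780937), np.float64(0.05308584801286914), np.float64(0.05743263840004181), np.float64(0.06678365866913863)] [ 0.5323 -0.231   0.3601]
```

{"op": "carry_out", "data": {"rows": [{"x":0.03,"y":0.05,"z":0.2,"wx":0,"wy":0,"wz":0,"gripper":-0.5},{"x":0.05,"y":0.1,"z":0.6,"wx":0,"wy":0,"wz":0,"gripper":-0.5},{"x":0.05,"y":0.1,"z":1,"wx":0,"wy":0,"wz":0,"gripper":-0.5},{"x":0.05,"y":0.1,"z":1.4,"wx":0,"wy":0,"wz":0,"gripper":-0.5},{"x":0.05,"y":0.1,"z":1.7,"wx":0,"wy":0,"wz":0,"gripper":-0.5},{"x":0.05,"y":0.1,"z":1.9,"wx":0,"wy":0,"wz":0,"gripper":-0.5},{"x":0.05,"y":0.1,"z":2,"wx":0,"wy":0,"wz":0,"gripper":-0.5},{"x":0.05,"y":0.1,"z":2.1,"wx":0,"wy":0,"wz":0,"gripper":-0.5}]}}

```text
time: 20.65
tcp_pos: [0.5317, -0.23, 0.3385]
tcp_rot: [[-1.0, -0.019, -0.0], [-0.019, 1.0, 0.0], [0.0, 0.0, -1.0]]
ft_force: [0.3, 0.7, -3.4]
finger_gap: 0.283
grip_force: 13.0
```

```bash
python3 f.py|head -2
```

```text
20.9 F [ 0.1393  0.364  -3.1635] M [0.0472 0.0054 0.0305] X [ 0.5317 -0.23    0.3387] grip 12.999828457832336 0.2857941008318646 sdF [0.3718 0.5129 0.4155]
[ 0.0002 -0.0001 -1.    ] -0.019182100601175204
```

{"op": "carry_out", "data": {"rows": [{"x":0,"y":0,"z":0.05,"wx":0,"wy":0,"wz":0,"gripper":-0.5},{"x":0,"y":0,"z":0.1,"wx":0,"wy":0,"wz":0,"gripper":-0.5},{"x":0,"y":0,"z":0.15,"wx":0,"wy":0,"wz":0,"gripper":-0.5},{"x":0,"y":0,"z":0.2,"wx":0,"wy":0,"wz":0,"gripper":-0.5},{"x":0,"y":0,"z":0.25,"wx":0,"wy":0,"wz":0,"gripper":-0.5},{"x":0,"y":0,"z":0.3,"wx":0,"wy":0,"wz":0,"gripper":-0.5},{"x":0,"y":0,"z":0.35,"wx":0,"wy":0,"wz":0,"gripper":-0.5},{"x":0,"y":0,"z":0.38,"wx":0,"wy":0,"wz":0,"gripper":-0.5}]}}

```text
time: 21.62
tcp_pos: [0.5316, -0.23, 0.3348]
tcp_rot: [[-1.0, -0.019, -0.0], [-0.019, 1.0, 0.0], [0.0, 0.0, -1.0]]
ft_force: [-0.2, -0.3, -2.0]
finger_gap: 0.282
grip_force: 13.0
```

```bash
python3 f.py|head -2
```

```text
21.87 F [ 0.2227 -0.1868 -3.0911] M [ 0.0364  0.0287 -0.0068] X [ 0.5317 -0.2299  0.3349] grip 12.999832481145859 0.2837229490848839 sdF [0.3002 0.1507 0.189 ]
[ 0. -0. -1.] -0.019231900909251438
```

Not on the floor yet; creeping on.

{"op": "carry_out", "data": {"rows": [{"x":0,"y":0,"z":0.01,"wx":0,"wy":0,"wz":0,"gripper":-0.5},{"x":0,"y":0,"z":0.02,"wx":0,"wy":0,"wz":0,"gripper":-0.5},{"x":0,"y":0,"z":0.03,"wx":0,"wy":0,"wz":0,"gripper":-0.5},{"x":0,"y":0,"z":0.04,"wx":0,"wy":0,"wz":0,"gripper":-0.5},{"x":0,"y":0,"z":0.05,"wx":0,"wy":0,"wz":0,"gripper":-0.5},{"x":0,"y":0,"z":0.06,"wx":0,"wy":0,"wz":0,"gripper":-0.5},{"x":0,"y":0,"z":0.07,"wx":0,"wy":0,"wz":0,"gripper":-0.5},{"x":0,"y":0,"z":0.08,"wx":0,"wy":0,"wz":0,"gripper":-0.5}]}}

```text
time: 22.58
tcp_pos: [0.5317, -0.23, 0.3342]
tcp_rot: [[-1.0, -0.019, 0.0], [-0.019, 1.0, -0.0], [-0.0, -0.0, -1.0]]
ft_force: [0.2, 0.7, 0.8]
finger_gap: 0.286
grip_force: 13.0
```

```bash
python3 f.py|head -2
```

```text
22.83 F [ 0.2337  0.5824 -0.9198] M [ 0.1097  0.0465 -0.0027] X [ 0.5317 -0.23    0.3342] grip 13.000001013278961 0.28472657506783905 sdF [0.5661 0.5387 0.5284]
[ 0.0001 -0.     -1.    ] -0.019201030003861124
```

{"op": "carry_out", "data": {"rows": [{"x":0,"y":0,"z":0.005,"wx":0,"wy":0,"wz":0,"gripper":-0.5},{"x":0,"y":0,"z":0.01,"wx":0,"wy":0,"wz":0,"gripper":-0.5},{"x":0,"y":0,"z":0.015,"wx":0,"wy":0,"wz":0,"gripper":-0.5},{"x":0,"y":0,"z":0.02,"wx":0,"wy":0,"wz":0,"gripper":-0.5},{"x":0,"y":0,"z":0.02,"wx":0,"wy":0,"wz":0,"gripper":-0.5},{"x":0,"y":0,"z":0.02,"wx":0,"wy":0,"wz":0,"gripper":-0.5},{"x":0,"y":0,"z":0.02,"wx":0,"wy":0,"wz":0,"gripper":-0.5},{"x":0,"y":0,"z":0.02,"wx":0,"wy":0,"wz":0,"gripper":-0.5}], "newtons": 6}}

```text
time: 23.55
tcp_pos: [0.5318, -0.23, 0.3341]
tcp_rot: [[-1.0, -0.019, 0.001], [-0.019, 1.0, -0.0], [-0.001, -0.0, -1.0]]
ft_force: [0.5, 0.4, 5.2]
finger_gap: 0.283
grip_force: 6.0
```

```bash
python3 f.py|head -2
```

```text
23.8 F [0.7706 0.6964 5.2664] M [ 0.2707 -0.0871  0.0025] X [ 0.5318 -0.23    0.3341] grip 6.00165568292141 0.28862734296282566 sdF [0.8666 0.4491 0.3911]
[ 0.0006 -0.0002 -1.    ] -0.01916514324283135
```

{"op": "carry_out", "data": {"rows": [{"x":0,"y":0,"z":-0.005,"wx":0,"wy":0,"wz":0,"gripper":-0.5},{"x":0,"y":0,"z":-0.01,"wx":0,"wy":0,"wz":0,"gripper":-0.46},{"x":0,"y":0,"z":-0.01,"wx":0,"wy":0,"wz":0,"gripper":-0.43},{"x":0,"y":0,"z":-0.01,"wx":0,"wy":0,"wz":0,"gripper":-0.42},{"x":0,"y":0,"z":-0.01,"wx":0,"wy":0,"wz":0,"gripper":-0.4},{"x":0,"y":0,"z":-0.01,"wx":0,"wy":0,"wz":0,"gripper":-0.37},{"x":0,"y":0,"z":-0.01,"wx":0,"wy":0,"wz":0,"gripper":-0.33},{"x":0,"y":0,"z":-0.01,"wx":0,"wy":0,"wz":0,"gripper":-0.28}], "newtons": 3}}

```text
time: 24.52
tcp_pos: [0.5316, -0.23, 0.3339]
tcp_rot: [[-1.0, -0.019, -0.0], [-0.019, 1.0, 0.0], [0.0, 0.0, -1.0]]
ft_force: [-0.1, 0.4, 0.6]
finger_gap: 0.355
grip_force: 0.0
```

{"op": "carry_out", "data": {"rows": [{"x":0,"y":0,"z":0,"wx":0,"wy":0,"wz":0,"gripper":-0.2},{"x":0,"y":0,"z":0,"wx":0,"wy":0,"wz":0,"gripper":-0.1},{"x":0,"y":0,"z":0,"wx":0,"wy":0,"wz":0,"gripper":0},{"x":0,"y":0,"z":0,"wx":0,"wy":0,"wz":0,"gripper":0.1},{"x":0,"y":0,"z":0,"wx":0,"wy":0,"wz":0,"gripper":0.2},{"x":0,"y":0,"z":0,"wx":0,"wy":0,"wz":0,"gripper":0.2},{"x":0,"y":0,"z":0,"wx":0,"wy":0,"wz":0,"gripper":0.2},{"x":0,"y":0,"z":0,"wx":0,"wy":0,"wz":0,"gripper":0.2}]}}

```text
time: 25.18
tcp_pos: [0.5317, -0.2299, 0.334]
tcp_rot: [[-1.0, -0.019, -0.0], [-0.019, 1.0, 0.0], [0.0, 0.0, -1.0]]
ft_force: [-0.1, -0.4, 0.4]
finger_gap: 0.597
grip_force: 0.0
```

{"op": "carry_out", "data": {"rows": [{"x":0,"y":0,"z":-0.5,"wx":0,"wy":0,"wz":0,"gripper":0.2},{"x":0,"y":0,"z":-1.5,"wx":0,"wy":0,"wz":0,"gripper":0.2},{"x":0,"y":0,"z":-3,"wx":0,"wy":0,"wz":0,"gripper":0.2},{"x":0,"y":0,"z":-4.5,"wx":0,"wy":0,"wz":0,"gripper":0.2},{"x":0,"y":0,"z":-6,"wx":0,"wy":0,"wz":0,"gripper":0.2},{"x":0,"y":0,"z":-7.5,"wx":0,"wy":0,"wz":0,"gripper":0.2},{"x":0,"y":0,"z":-8.5,"wx":0,"wy":0,"wz":0,"gripper":0.2},{"x":0,"y":0,"z":-9,"wx":0,"wy":0,"wz":0,"gripper":0.2}]}}

```text
time: 25.85
tcp_pos: [0.5318, -0.23, 0.4261]
tcp_rot: [[-1.0, -0.019, 0.002], [-0.019, 1.0, -0.001], [-0.002, -0.001, -1.0]]
ft_force: [0.3, -0.2, -0.5]
finger_gap: 0.601
grip_force: 0.0
```

```bash
python3 f.py|head -1
python3 - <<'E'
from h import *
for nm in("scene","side"):
    s=eyes.snapshot(nm)
    cv2.imwrite(f"pics/k_{nm}.png",s["image"][:,:,::-1])
    P=cloud(s).reshape(-1,3);P=P[np.isfinite(P).all(1)]
    d=P[(np.hypot(*(P[:,:2]-[.5324,-.2303]).T)<.045)]
    for a,b in((.0325,.04),(.06,.1),(.12,.16),(.16,.185)):
        g=d[(d[:,2]>a)&(d[:,2]<b)]
        if len(g): print(nm,a,len(g),g.min(0),g.max(0))
E
```

```text
26.1 F [0.2528 0.1117 0.2508] M [ 0.0235 -0.0155  0.0225] X [ 0.5316 -0.2299  0.4244] grip 0.0 0.5979977512054654 sdF [0.6416 0.3394 0.5141]
scene 0.0325 359 [ 0.4892 -0.2744  0.0325] [ 0.577  -0.186   0.0399]
scene 0.06 200 [ 0.5221 -0.2441  0.0603] [ 0.5427 -0.2175  0.1   ]
scene 0.12 284 [ 0.522  -0.2442  0.1205] [ 0.543  -0.2179  0.1595]
scene 0.16 155 [ 0.5219 -0.2442  0.16  ] [ 0.5426 -0.2174  0.1731]
side 0.0325 52 [ 0.4919 -0.2713  0.0325] [ 0.5708 -0.1881  0.0399]
side 0.06 159 [ 0.5214 -0.2207  0.0601] [ 0.5412 -0.2133  0.0998]
side 0.12 185 [ 0.521  -0.24    0.1203] [ 0.5403 -0.2127  0.1598]
side 0.16 89 [ 0.5216 -0.2411  0.1603] [ 0.5405 -0.2132  0.1721]
```

View pics/k_scene.png

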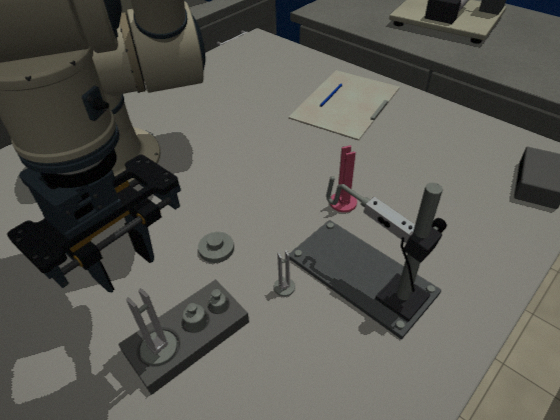

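The weight stands upright in the big well at (155,345), its top at about 0.172 m. The gripper is clear at (100,220), and the hook, knobs and platen are undisturbed.

```bash
python3 -c "
from workcell import ticket
print(ticket.job_done())"
```

```text
the job is handed in; nothing more can be done
None
```

The check weight is off its hook and standing released in the big well, handed in at about 26 s. Hook-side force readings stayed under about 2 N and set-down peaked at about 5 N; forces were only sampled at and between moves.

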